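# Turn the stamp rack to the round seal

## Task

The round seal, the stamp with the big ball handle, is wanted next at the ink pad. Push on one of the bare arms of the stamp rack with a fingertip and turn the rack until the round seal's arm points straight at the ink pad, then draw the finger away and leave the rack standing there. Every stamp must stay hanging on its arm, none lifted or shaken off, and everything else on the desk, the ink pad included, stays where it is.

Things in the scene. Friction and masses are not known exactly. Their poses are not given: they have to be found in the camera images.
- stand: fixed round foot and post of the rubber-stamp rack (foot 116 mm across, 24 mm high; post 12 mm thick). Origin on the vertical axis about which the rack turns, at desk height. Its x axis points from that axis straight towards the middle of the ink pad, z is up.
- wheel: turning top of the rack: black hub 28 mm across (cap 19 mm above the arms) with five steel arms at 72 degrees like spokes. Turns either way about the upright axis, no stop or detent; bearing friction 0.05 N m, so it stands where it is left. Origin on the axis at the level of the arms' top faces, 140 mm above the desk; x along the round seal's arm.
- seal_arm (a point): middle of the bare bar of the seal's arm, on its top face, 45 mm from the axis; the other four arms are alike. The bar is 8 mm wide, 6 mm thick, bare on both sides from the hub to 73 mm from the axis; then a 23 mm wide fork out to 111 mm. Gap between neighbouring bars at 50 mm from the axis: 50 mm. Nothing but the 12 mm post is under the bars there for 50 mm down.
- seal_knob (a point): middle of the handle of the round seal: a dark wooden ball 36 mm across and 29 mm high above the arm, far bigger than the other four knobs; below the arm a handle and a round brass die 45 mm across. It hangs loose in its fork. This point is 14 mm above the arm's top (154 mm above the desk) and 90 mm from the rack's axis.
- stamp1_knob (a point): rectangular rubber stamp hanging loose on its own arm of the rack: slim wooden knob 21 mm across and 16 mm high above the arm, below it a handle and a 58 x 20 mm mount (underside 62 mm below the arm's top). This point is the middle of its knob, 8 mm above the arm's top, 90 mm from the rack's axis.
- stamp2_knob (a point): rectangular rubber stamp hanging loose on its own arm of the rack: slim wooden knob 21 mm across and 16 mm high above the arm, below it a handle and a 44 x 20 mm mount (underside 62 mm below the arm's top). This point is the middle of its knob, 8 mm above the arm's top, 90 mm from the rack's axis.
- stamp3_knob (a point): rectangular rubber stamp hanging loose on its own arm of the rack: slim wooden knob 21 mm across and 16 mm high above the arm, below it a handle and a 52 x 20 mm mount (underside 62 mm below the arm's top). This point is the middle of its knob, 8 mm above the arm's top, 90 mm from the rack's axis.
- stamp4_knob (a point): rectangular rubber stamp hanging loose on its own arm of the rack: slim wooden knob 21 mm across and 16 mm high above the arm, below it a handle and a 38 x 20 mm mount (underside 62 mm below the arm's top). This point is the middle of its knob, 8 mm above the arm's top, 90 mm from the rack's axis.
- ink_pad: open ink pad on the desk beside the rack: flat grey tin 75 x 110 mm, 15 mm high, with a dark pad, its lid (72 mm) standing open on the edge away from the rack. Loose; origin under its middle, 175 to 190 mm from the rack's axis, x across its short side away from the rack.
- tape_roll: loose roll of white tape lying flat near the rack, 92 mm across, 24 mm high; origin under its centre.
- ink_bottle: small white ink bottle near the rack, 38 mm across, 66 mm high; origin under its centre.
- stapler: black stapler near the rack, 150 x 36 mm, about 60 mm high; origin under its middle, x along it.
- card_case: flat white plastic card case near the rack, 72 x 105 x 18 mm; origin under its middle.
- tape_dispenser: heavy beige tape dispenser with a tape roll in it, 190 x 60 mm, 106 mm high; origin under its middle, x along it.
- pen_cup: dark pen cup 80 mm across, 100 mm high, pens up to 165 mm high; origin under its centre.
Not all that is in view belongs to the job. Leave any pink or white look-alike of the part that bears stamp2_knob alone. What is shaped like the part that bears stamp3_knob but yellow is not meant.

How it is judged:
By the outcome, as a careful person would: the job done as asked, in the order asked, and still so for the second after the job is handed in, with the robot touching nothing.
It also fails if it takes over 42 s, if anything falls off the work surface, if the arm or the gripper's body presses on something with over 40 N, if the wrist force passes 120 N, or if a joint passes its speed limit or range.

## Robot

A 7-joint arm with a two-finger parallel gripper is mounted at the origin on the work surface. World frame = base frame: x ahead of the robot, y to its left, z up, the work surface at z = 0. Lengths are in m, angles in degrees, forces in N, time in s.
With the tool pointing down it reaches from about 0.4 to 0.75 m from the base axis. Payload 19.5 kg.
Tool frame: the origin (TCP) lies midway between the tips of the shut fingers; the grasp point (between the pads) lies 19 mm behind it (robot.grasp_offset is the distance from the TCP to the grasp point, in m); z points along the fingers, y is the direction in which the jaws open and shut (so a half turn about z gives the same grasp; the last joint's range is limited). The gripper opens to 85 mm and grips with 20 to 120 N. Pads are 22 mm wide; open, the fingers measure 114 mm over their backs; the gripper's body (76 mm by 85 mm) begins 54 mm behind the grasp point. The pads swing forward as they close: fully open they stand 13 mm farther back than shut.
Start: joints at [-67.535, 40.479, -1.581, 85.061, 1.261, 54.483, -4.326], TCP at [0.242, 0.522, 0.231] pointing down, gripper open.
Joint ranges: [-155.06, 155.06], [-18.47, 123.98], [-90, 86.84], [0, 140.48], [-83.41, 263.41], [0, 116], [-161.91, 161.91]. Speed limits (degrees/s): [108.29, 108.29, 147.25, 147.25, 172.46, 172.46, 172.46].

## Interface

Orientations are given as a 3x3 rotation matrix whose columns are the frame's x, y, z axes.
In Python, from rig import robot gives the robot as it stands.
- The arm moves only by the shell command python3 -m pendant 'ROWS' [FORCE]. ROWS is JSON, a list of rows, each a list of 5 numbers: the finger opening in m, from 0 to 0.0854, then the shift along the tool's x, y, z in m, then the turn about the tool's z in rad. A call has exactly 8 rows; each row shifts and turns the commanded pose from where the row before left it, along the tool's axes as they then stand; what a row does not reach is not made up. A row lasts 1/8 s, in which the tool goes at most 62.5 mm and 10.7 degrees, less where a joint would pass 70% of its speed; a pose out of reach is approached as far as the arm can. A call is refused whole if a number of a shift passes 0.0625 or a number of a turn 0.188, either way. A call with a gripper value outside its range is refused whole. The fingers move at their own pace and stop on an object; FORCE is the grip in N (left out, the last holds). Time passes only in rows, so rows that do not move let the fingers close, or fill a call up. It gives the time, the measured TCP pose, the force and the opening at its end, in the units of the state.
- robot.get_state(): the state, without advancing time (a new reading comes with each control period).
- robot.read_camera(name): name is "scene" or "top" or "wrist"; returns a dict with "pixels" (420x560x3 uint8, red, green, blue), "mtx" (3x3 intrinsics, pixels), "pose" (4x4, takes a point from camera to world coordinates). Camera axes: x right, y down, z forward; pixel columns grow to the right and rows downward; lengths in m; the calibration is good to about 2 mm. A picture is of the moment at which its call begins. There is no depth.
- robot.hand_in(): hands the job in, once; it reports no verdict.
Trained networks look in a picture, given as the dict that the camera call returned (one of the last four; its "shot" number tells which), for a name from the list of things; names that differ only in an ending like _2 or _b are one class to them, and where a whole thing is asked for, a point or a joint stands for the part that bears it (a point fixed in the world has none). Each returns a list of dicts, best first, with "confidence" (0 to 1); they miss things now and then, are a little off and sometimes report something else, mostly with a low value. They report only what shows in the picture. A call takes as long as a camera call. They do not tell look-alikes from the thing itself.
- robot.look_for(label, picture): "at" ([x, y, z] in m, in world coordinates, good to about 4 mm: the middle of the surface that is visible of it).
- robot.outline_of(label, picture): "region" (420x560 bool, what is visible of it).
The state is a dict: "clock": time; "joint_positions": joint angles; "joint_velocities": joint speeds; "effort": joint torques, N m; "ee_pos": TCP position; "orientation": TCP orientation; "force": force on the tool from outside, world axes, zero at the start; "wrist_torque": the same for the moment, N m; "opening": finger opening in m.
Only numpy, scipy, OpenCV 4.12 (cv2) and the standard library are available. Lean on these libraries where they do the work, as an engineer would, in place of code of your own. Each camera call takes 0.05 s, during which the arm holds its last target. There are 200 camera calls.

## Working session

There is one attempt and no reset: what is moved stays moved. The work goes in short steps, Python scripts to look and compute and a shell command to move; the robot and the scene stay as the last step left them, time stands still between calls to the robot, and variables do not carry over. Pictures are saved under pics/ and viewed, about 8 in all and at most 12, crops included, and the job is handed in when it is done.

```bash
mkdir -p pics; cat > h.py <<'E'
from rig import robot
import numpy as np, cv2
def save(p,n): cv2.imwrite('pics/'+n, p['pixels'][:,:,::-1])
def ray(p,uv,z):
    K=p['mtx'];T=p['pose'];d=T[:3,:3]@np.linalg.solve(K,[uv[0],uv[1],1.]);o=T[:3,3]
    return o+d*(z-o[2])/d[2]
def proj(p,x):
    T=p['pose'];c=T[:3,:3].T@(np.array(x)-T[:3,3]);q=p['mtx']@c;return q[:2]/q[2]
E
python3 - <<'E'
from h import *
np.set_printoptions(precision=4,suppress=True)
s=robot.get_state();print(s['clock'],s['ee_pos'],s['orientation'],s['opening'])
ps={n:robot.read_camera(n) for n in('scene','top')}
for n,p in ps.items():
    save(p,n+'0.png')
    for l in ['stand','wheel','seal_arm','seal_knob','stamp1_knob','stamp2_knob','stamp3_knob','stamp4_knob','ink_pad','tape_roll','pen_cup','tape_dispenser']:
        for r in robot.look_for(l,p)[:2]: print(n,l,round(r['confidence'],2),np.array(r['at']),proj(p,r['at']).round())
print(robot.get_state()['clock'])
E
```

```text
0.0 [0.2416 0.5215 0.2308] [[-0.9074  0.4203 -0.0004]
 [ 0.4203  0.9074 -0.001 ]
 [-0.     -0.0011 -1.    ]] 0.0850745309693825
scene stand 0.8 [0.5713 0.0392 0.0165] [289. 242.]
scene wheel 0.9 [0.5675 0.0245 0.1395] [285. 214.]
scene seal_arm 0.72 [0.5638 0.016  0.1424] [281. 211.]
scene seal_arm 0.59 [0.5226 0.1106 0.0926] [322. 214.]
scene seal_knob 0.98 [0.6307 0.0933 0.1093] [310. 248.]
scene stamp1_knob 0.52 [0.5219 0.1101 0.0942] [322. 213.]
scene stamp2_knob 0.56 [ 0.3458 -0.0305  0.02  ] [276. 169.]
scene stamp2_knob 0.51 [0.4802 0.0057 0.0885] [282. 195.]
scene stamp3_knob 0.76 [ 0.5927 -0.1603  0.0131] [210. 239.]
scene stamp3_knob 0.73 [0.7279 0.1075 0.021 ] [309. 303.]
scene stamp4_knob 0.71 [0.6539 0.0024 0.0998] [269. 253.]
scene ink_pad 0.76 [ 0.4508 -0.149   0.0147] [226. 195.]
scene tape_roll 0.64 [0.7267 0.1077 0.0224] [309. 303.]
scene tape_roll 0.58 [ 0.4526 -0.1487  0.0133] [226. 196.]
scene pen_cup 0.85 [ 0.6568 -0.4201  0.076 ] [ 95. 234.]
scene tape_dispenser 0.71 [0.6686 0.4151 0.053 ] [446. 294.]
top stand 0.84 [0.5531 0.038  0.0129] [276. 220.]
top wheel 0.87 [0.5586 0.0191 0.1384] [282. 215.]
top seal_arm 0.76 [0.5577 0.0229 0.1382] [280. 215.]
top seal_arm 0.48 [0.4787 0.007  0.1469] [286. 244.]
top seal_knob 0.6 [0.6164 0.1018 0.1592] [251. 193.]
top stamp1_knob 0.44 [0.5166 0.1064 0.0929] [251. 231.]
top stamp2_knob 0.55 [0.4783 0.0087 0.1487] [285. 244.]
top stamp2_knob 0.51 [ 0.3391 -0.0341  0.012 ] [299. 291.]
top stamp3_knob 0.62 [ 0.5824 -0.1639  0.0141] [341. 211.]
top stamp4_knob 0.59 [ 0.6403 -0.0044  0.155 ] [290. 185.]
top tape_roll 0.89 [0.7233 0.1093 0.021 ] [253. 165.]
top pen_cup 0.97 [ 0.6396 -0.4242  0.0782] [434. 189.]
top tape_dispenser 0.92 [0.6401 0.4129 0.0568] [151. 190.]
top tape_dispenser 0.35 [ 0.6409 -0.4255  0.0778] [434. 189.]
1.3
```

```bash
python3 - <<'E'
import cv2
a=cv2.imread('pics/top0.png')[120:330,170:420];b=cv2.imread('pics/scene0.png')[140:350,170:420]
cv2.imwrite('pics/c0.png',cv2.resize(cv2.hconcat([a,b]),(800,336),interpolation=cv2.INTER_CUBIC))
E
```

```text
(no output)
```

View pics/c0.png

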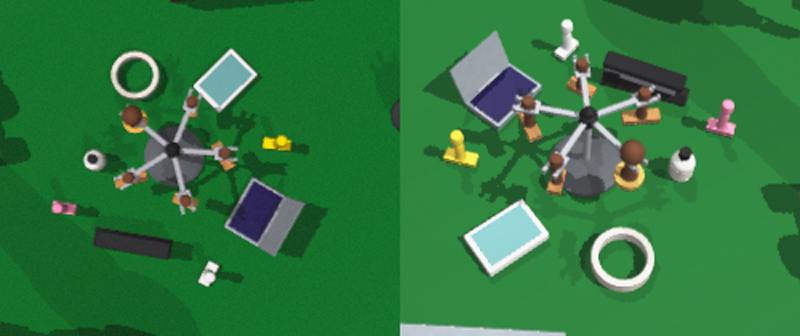

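View pics/top0.png

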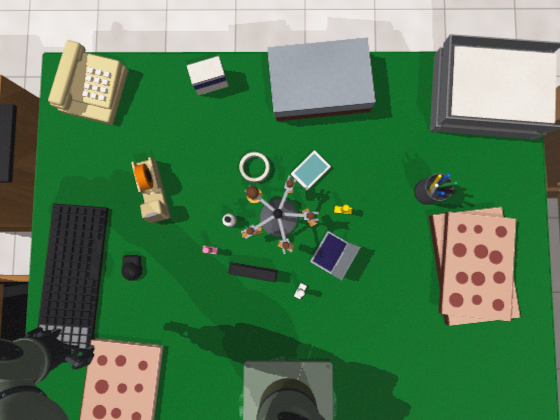

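The top view shows the seal's dark ball at px (252,193), up-left of the hub at (278,214). The open pad is at (331,252), down-right, so the rack needs roughly a half turn. I'll measure the angles now.

```bash
cat > m.py <<'E'
from h import *
np.set_printoptions(precision=4,suppress=True)
def pad(p,z=0.014):
    hsv=cv2.cvtColor(p['pixels'],cv2.COLOR_RGB2HSV)
    m=cv2.inRange(hsv,(112,90,20),(140,255,140))
    n,l,st,c=cv2.connectedComponentsWithStats(m)
    k=1+np.argmax(st[1:,4]);y,x=np.nonzero(l==k)
    r=cv2.minAreaRect(np.c_[x,y].astype(np.float32))
    co=np.array([ray(p,q,z) for q in cv2.boxPoints(r)])
    return c[k],st[k,4],co.mean(0),np.linalg.norm(np.diff(co,axis=0),axis=1),co
def deg(v): return np.degrees(np.arctan2(v[1],v[0]))
E
python3 - <<'E'
from m import *
for n in('top','scene'):
    p=robot.read_camera(n)
    c,a,m,s,co=pad(p);print(n,'pad',c,a,m,s[:2],deg(co[1]-co[0]),deg(co[2]-co[1]))
    # black hub cap
    ctr=proj(p,[0.557,0.028,0.155]);g=p['pixels'].max(2).astype(int);y,x=np.nonzero(g<45)
    k=np.hypot(x-ctr[0],y-ctr[1])<12;u=[x[k].mean(),y[k].mean()];print('hub',ctr,u,k.sum(),ray(p,u,.153))
    for l,z in(('seal_knob',.154),('stand',0.02)):
        for r in robot.outline_of(l,p)[:1]:
            yy,xx=np.nonzero(r['region']);print(l,len(xx),xx.mean(),yy.mean(),xx.min(),xx.max(),yy.min(),yy.max())
    # ball: dark brown pixels
    hsv=cv2.cvtColor(p['pixels'],cv2.COLOR_RGB2HSV);b=cv2.inRange(hsv,(0,80,20),(14,255,150))
    y,x=np.nonzero(b);
    for q in cv2.connectedComponentsWithStats(b)[3],: pass
    nn,_,st,cc=cv2.connectedComponentsWithStats(b)
    for i in range(1,nn):
        w=ray(p,cc[i],.154)
        if st[i,4]>8 and np.hypot(w[0]-.557,w[1]-.03)<.14: print('brown',cc[i],st[i,4],w,np.hypot(*(w[:2]-[.557,.03])),deg(w[:2]-[.557,.03]))
E
```

```text
top pad [329.3512 251.9134] 635 [ 0.4565 -0.126   0.014 ] [0.0964 0.0612] -30.47018826750791 -120.22592287883286
hub [278.2321 214.9744] [np.float64(277.79245283018867), np.float64(213.03773584905662)] 53 [0.5625 0.0293 0.153 ]
brown [289.5152 183.1212] 33 [ 0.6449 -0.0026  0.154 ] 0.09378097045782155 -20.323436982488936
brown [252.3578 192.1468] 109 [0.6197 0.0993 0.154 ] 0.09344935558062259 47.848968411464476
brown [310.     215.2647] 34 [ 0.5565 -0.0585  0.154 ] 0.08854739938595894 -90.29374338406112
brown [249.5294 230.5588] 34 [0.5143 0.1059 0.154 ] 0.08708207681229378 119.35022905041008
brown [286.4667 245.1556] 45 [0.4751 0.0053 0.154 ] 0.0855085363490348 -163.24302372831758
scene pad [233.6414 198.1252] 647 [ 0.4563 -0.1261  0.014 ] [0.1068 0.0648] 150.59627751509328 47.474436934761556
hub [287.0067 206.441 ] [np.float64(285.07894736842104), np.float64(212.42105263157896)] 38 [0.5727 0.0258 0.153 ]
seal_knob 460 313.87608695652176 243.92391304347825 304 322 228 259
stand 1125 288.5528888888889 242.9671111111111 268 307 221 262
brown [283.3061 180.4082] 49 [0.4832 0.0086 0.154
[... 171 characters left out ...]
6 0.106  0.154 ] 0.08470119155919041 116.17803604736606
brown [249.6909 203.6364] 55 [ 0.5624 -0.0582  0.154 ] 0.08837981895034427 -86.50719122261444
brown [319.8519 210.9259] 54 [0.5566 0.1039 0.154 ] 0.07393756549797047 90.34495522747174
brown [249.6981 215.434 ] 53 [ 0.5943 -0.0522  0.154 ] 0.09025998245748211 -65.58765912622555
brown [314.8305 234.8475] 177 [0.6216 0.0994 0.154 ] 0.09483679501425755 47.02870013645928
brown [267.0154 240.7231] 65 [ 0.6532 -0.0026  0.154 ] 0.10155028299683272 -18.697380382311415
brown [312.3125 248.4219] 64 [0.6565 0.0977 0.154 ] 0.12036361373335752 34.2019159129975
brown [268.2059 252.6471] 34 [0.6819 0.0048 0.154 ] 0.12745596145282923 -11.385212499450189
```

```bash
python3 -m pendant '[[0,-0.0451,-0.0283,-0.0025,0],[0,-0.0451,-0.0283,-0.0025,0],[0,-0.0451,-0.0283,-0.0025,0],[0,-0.0451,-0.0283,-0.0025,0],[0,-0.0451,-0.0283,-0.0025,0],[0,-0.0451,-0.0283,-0.0025,0],[0,-0.0451,-0.0283,-0.0025,0],[0,-0.0451,-0.0283,-0.0025,0]]' 40
python3 -m pendant '[[0,-0.0451,-0.0283,-0.0025,0],[0,-0.0451,-0.0283,-0.0025,0],[0,-0.0451,-0.0283,-0.0025,0],[0,-0.0451,-0.0283,-0.0025,0],[0,0,0,0,-0.166],[0,0,0,0,-0.166],[0,0,0,0,-0.166],[0,0,0,0,-0.166]]'
python3 -m pendant '[[0,0,0,0,-0.166],[0,0,0,0,-0.166],[0,0,0,0,0],[0,0,0,0,0],[0,0,0,0,0],[0,0,0,0,0],[0,0,0,0,0],[0,0,0,0,0]]'
python3 - <<'E'
from m import *
s=robot.get_state();print(s['clock'],s['ee_pos'],s['orientation'],s['joint_positions'])
y=s['orientation'][:,1] if hasattr(s['orientation'],'shape') else np.array(s['orientation'])[:,1]
print(deg(y))
p=robot.read_camera('wrist');save(p,'w1.png')
for q in ([.562,.03,.159],[.6197,.0993,.154],[.4564,-.126,.014]): print(proj(p,q))
E
```

```text
clock: 2.6
ee_pos: [0.4747, 0.1631, 0.2515]
orientation: [[-0.907, 0.42, 0.0], [0.42, 0.907, 0.0], [-0.0, 0.0, -1.0]]
force: [0.5, 0.8, -0.1]
opening: -0.0002
clock: 3.6
ee_pos: [0.59, -0.014, 0.2613]
orientation: [[-0.972, -0.233, -0.0], [-0.233, 0.972, -0.0], [0.0, -0.0, -1.0]]
force: [0.0, -0.5, 0.1]
opening: 0.0002
clock: 4.6
ee_pos: [0.59, -0.0139, 0.2613]
orientation: [[-0.846, -0.533, -0.0], [-0.533, 0.846, -0.0], [0.0, -0.0, -1.0]]
force: [-0.3, -0.8, 0.1]
opening: -0.0002
4.6 [ 0.59   -0.0139  0.2613] [[-0.8462 -0.5328 -0.    ]
 [-0.5328  0.8462 -0.0001]
 [ 0.0001 -0.0001 -1.    ]] [  9.1448  41.2017 -22.8426  78.5005  16.5978  63.5888 106.2019]
122.19563804458637
[353.3336 207.1458]
[379.1705 303.3826]
[259.2106  -3.3753]
```

View pics/w1.png

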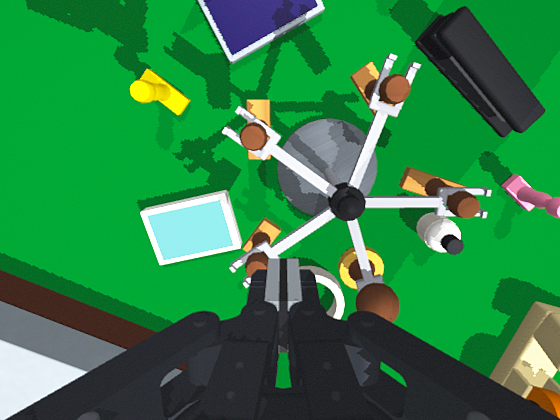

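The wrist view matches the layout. The fingers are over the gap, with the hub at (347,202), the ball at (378,301), and the arm I'll push running up-left to the knob at (253,137). I'll fit the axis and angle from all the knobs.

```bash
cat >> m.py <<'E'
from scipy.optimize import least_squares
def fit(p,obs,x0):
    # obs: list of (arm index k, (u,v)); arm k at theta+72k, k=0 the seal
    def f(x):
        r=[]
        for k,uv in obs:
            a=np.radians(x[2]+72*k); R=0 if k is None else .09
            r+=list(proj(p,[x[0]+R*np.cos(a),x[1]+R*np.sin(a),.154 if k==0 else .148])-uv)
        return r
    s=least_squares(f,x0);return s.x,np.round(s.fun,1)
def blobs(p,x0):
    hsv=cv2.cvtColor(p['pixels'],cv2.COLOR_RGB2HSV);b=cv2.inRange(hsv,(0,80,20),(14,255,150))
    n,_,st,cc=cv2.connectedComponentsWithStats(b);o=[]
    for k in range(5):
        a=np.radians(x0[2]+72*k);q=proj(p,[x0[0]+.09*np.cos(a),x0[1]+.09*np.sin(a),.154 if k==0 else .148])
        d=np.hypot(*(cc[1:]-q).T)-np.where(st[1:,4]<15,99-0*d if 0 else -999*0+99,0) if 0 else np.hypot(*(cc[1:]-q).T)+99*(st[1:,4]<15)
        i=d.argmin()
        s=st[i+1]; 
        if d[i]<14: o.append((k,np.array([s[0]+(s[2]-1)/2,s[1]+(s[3]-1)/2])))
    return o
E
sed -i 's/ d=np.hypot.*if 0 else / d=/' m.py
python3 - <<'E'
from m import *
p=robot.read_camera('wrist');print(p['pose'][:3,3])
for n,x0 in(('wrist',[.562,.03,50.2]),):
    o=blobs(p,x0);print(o);print(fit(p,o,x0)); 
    print([ray(p,q,.157) for q in [(347,200)]])
E
```

```text
[ 0.5243 -0.0557  0.403 ]
[(0, array([377. , 302.5])), (1, array([461.5, 204.5])), (2, array([391.,  89.])), (3, array([253.5, 136.5])), (4, array([256.5, 261.5]))]
(array([ 0.5643,  0.0284, 50.3537]), array([-0.8,  1.8,  1.9, -0.6,  2.7, -2.1, -2.5, -1.5, -1.5,  4.5]))
[array([0.5603, 0.0234, 0.157 ])]
```

```bash
python3 -m pendant '[[0,0,0,0.0177,0],[0,0,0,0.0177,0],[0,0,0,0.0177,0],[0,0,0,0.0177,0],[0,0,0,0.0177,0],[0,0,0,0.0177,0],[0,0,0,0.0177,0],[0,0,0,0.0177,0]]'
python3 -m pendant '[[0,0.00356,0.00012,0,0.07],[0,0.00356,0.00012,0,0.07],[0,0.00356,0.00012,0,0.07],[0,0.0018,0.00003,0,0.035],[0,0.0018,0.00003,0,0.035],[0,0.0018,0.00003,0,0.035],[0,0.00267,0.00007,0,0.0524],[0,0.00267,0.00007,0,0.0524]]'
python3 - <<'E'
from m import *
s=robot.get_state();e=np.array(s['ee_pos'])-[.563,.029,0];print(s['clock'],s['ee_pos'],s['force'],np.hypot(*e[:2]),deg(e),s['joint_positions'][6])
p=robot.read_camera('wrist');save(p,'w2.png')
p=robot.read_camera('top')
o=blobs(p,[.563,.029,50]);print(fit(p,o,[.563,.029,50]))
E
```

```text
clock: 5.7
ee_pos: [0.59, -0.0139, 0.1192]
orientation: [[-0.846, -0.533, 0.0], [-0.533, 0.846, -0.0], [-0.0, -0.0, -1.0]]
force: [0.2, -0.1, -1.1]
opening: 0.0001
clock: 6.7
ee_pos: [0.5701, -0.0212, 0.1198]
orientation: [[-0.99, -0.14, 0.0], [-0.14, 0.99, 0.0], [-0.0, 0.0, -1.0]]
force: [1.5, 0.5, 1.0]
opening: -0.0002
6.7 [ 0.5701 -0.0212  0.1198] [1.4545 0.4571 1.0054] 0.05069874205576348 -81.98512817745603 83.48380485351683
(array([ 0.5621,  0.0312, 41.4029]), array([ 0. , -0.4, -0.1,  0.3,  0.1,  0.1]))
```

View pics/w2.png

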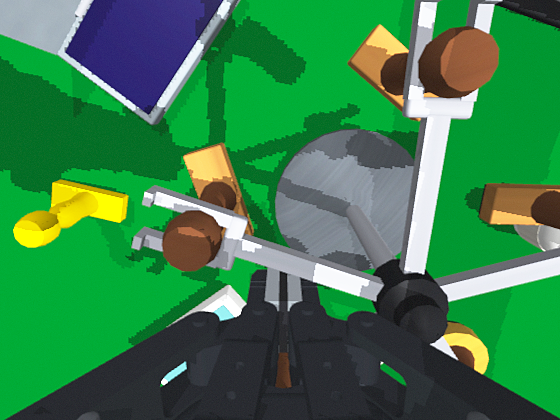

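The finger is against the bar, about 1.5 N at contact, and the rack is turning with every stamp still hanging. I'll continue the arc.

```bash
python3 -m pendant '[[0,0.00356,0.00012,0,0.07],[0,0.00356,0.00012,0,0.07],[0,0.00356,0.00012,0,0.07],[0,0.00356,0.00012,0,0.07],[0,0.00356,0.00012,0,0.07],[0,0.00356,0.00012,0,0.07],[0,0.00356,0.00012,0,0.07],[0,0.00356,0.00012,0,0.07]]'
python3 -m pendant '[[0,0.00356,0.00012,0,0.07],[0,0.00356,0.00012,0,0.07],[0,0.00356,0.00012,0,0.07],[0,0.00356,0.00012,0,0.07],[0,0.00356,0.00012,0,0.07],[0,0.00356,0.00012,0,0.07],[0,0.00356,0.00012,0,0.07],[0,0.00356,0.00012,0,0.07]]'
python3 - <<'E'
from m import *
s=robot.get_state();e=np.array(s['ee_pos'])-[.5625,.030,0];print(s['clock'],s['ee_pos'],s['force'],np.hypot(*e[:2]),deg(e),s['joint_positions'])
p=robot.read_camera('wrist');save(p,'w3.png')
p=robot.read_camera('top')
o=blobs(p,[.563,.029,-23]);print(len(o),fit(p,o,[.563,.029,-23]))
E
```

```text
clock: 7.8
ee_pos: [0.5423, -0.0174, 0.1197]
orientation: [[-0.914, 0.407, 0.0], [0.407, 0.914, 0.0], [-0.0, 0.0, -1.0]]
force: [1.5, 0.4, 0.0]
opening: -0.0
clock: 8.8
ee_pos: [0.5207, 0.0006, 0.1197]
orientation: [[-0.558, 0.83, 0.0], [0.83, 0.558, -0.0], [-0.0, 0.0, -1.0]]
force: [1.5, -0.8, -0.9]
opening: -0.0
8.8 [0.5207 0.0006 0.1197] [ 1.4839 -0.7646 -0.8978] 0.051103510726651376 -144.90389380100655 [ -6.6145  45.744    5.6026 103.885   -7.8511  30.7336  37.9731]
3 (array([  0.5623,   0.0295, -20.8147]), array([-0. , -0.4,  0.4,  0.8, -0.4, -0.4]))
```

View pics/w3.png

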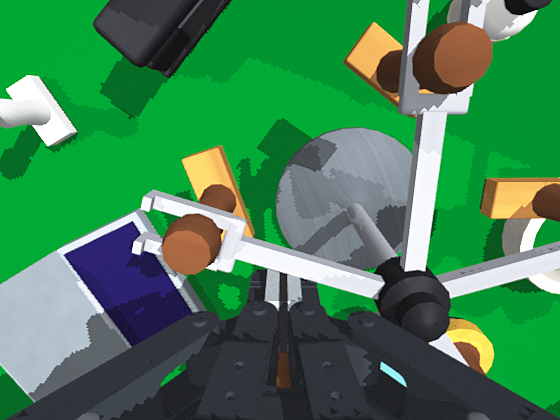

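```bash
python3 -m pendant '[[0,0.00356,0.00012,0,0.07],[0,0.00356,0.00012,0,0.07],[0,0.00356,0.00012,0,0.07],[0,0.00356,0.00012,0,0.07],[0,0.00356,0.00012,0,0.07],[0,0.00356,0.00012,0,0.07],[0,0.00356,0.00012,0,0.07],[0,0.00356,0.00012,0,0.07]]'
python3 -m pendant '[[0,0.00356,0.00012,0,0.07],[0,0.00356,0.00012,0,0.07],[0,0.00356,0.00012,0,0.07],[0,0.00356,0.00012,0,0.07],[0,0.00356,0.00012,0,0.07],[0,0.00356,0.00012,0,0.07],[0,0.00356,0.00012,0,0.07],[0,0.00356,0.00012,0,0.07]]'
python3 -m pendant '[[0,0.00356,0.00012,0,0.07],[0,0.00356,0.00012,0,0.07],[0,0.00356,0.00012,0,0.07],[0,0.00356,0.00012,0,0.07],[0,0.00356,0.00012,0,0.07],[0,0.00267,0.00007,0,0.0524],[0,0.0018,0.00003,0,0.035],[0,0,0,0,0]]'
python3 - <<'E'
from m import *
s=robot.get_state();e=np.array(s['ee_pos'])-[.5625,.030,0];print(s['clock'],s['ee_pos'],s['force'],np.hypot(*e[:2]),deg(e),s['joint_positions'])
for n in('top','scene','wrist'):
    p=robot.read_camera(n);save(p,n+'4.png');x0=[.563,.029,-112]
    o=blobs(p,x0);print(n,[k for k,_ in o],fit(p,o,x0) if len(o)>2 else o)
    try: print(pad(p)[2])
    except Exception as x: print(x)
a=cv2.imread('pics/top4.png')[120:330,170:420];b=cv2.imread('pics/scene4.png')[140:350,170:420]
cv2.imwrite('pics/c4.png',cv2.resize(cv2.hconcat([a,b]),(800,336),interpolation=cv2.INTER_CUBIC))
E
```

```text
clock: 9.9
ee_pos: [0.5117, 0.0273, 0.1196]
orientation: [[-0.033, 0.999, -0.001], [0.999, 0.033, -0.0], [-0.0, -0.001, -1.0]]
force: [-1.5, -1.0, 0.8]
opening: 0.0001
clock: 10.9
ee_pos: [0.5185, 0.0547, 0.1196]
orientation: [[0.502, 0.865, -0.001], [0.865, -0.502, 0.0], [-0.0, -0.001, -1.0]]
force: [-1.7, -0.1, 0.7]
opening: -0.0
clock: 11.9
ee_pos: [0.5337, 0.0709, 0.1196]
orientation: [[0.821, 0.571, -0.0], [0.571, -0.821, -0.0], [-0.0, 0.0, -1.0]]
force: [-0.1, 0.2, 0.8]
opening: -0.0
11.9 [0.5337 0.0709 0.1196] [-0.069   0.1518  0.8335] 0.050011073011261314 125.13635045815269 [-27.0911  50.9671  32.0956 100.6528 -39.6699  40.2658 -28.3775]
top [0, 1, 2, 4] (array([   0.5626,    0.0299, -108.836 ]), array([ 0.3,  0.2, -0.7,  0.2,  0.4,  0.1, -0. , -0.4]))
[ 0.4563 -0.1259  0.014 ]
scene [0, 1, 2, 3, 4] (array([   0.5655,    0.0297, -108.0239]), array([-0.4,  0.6, -0. ,  0. , -0.3, -0.9, -0.2, -0.2,  0.9,  0.5]))
[ 0.4573 -0.1268  0.014 ]
wrist [3] [(3, array([188., 242.]))]
[ 0.4625 -0.1027  0.014 ]
```

View pics/c4.png

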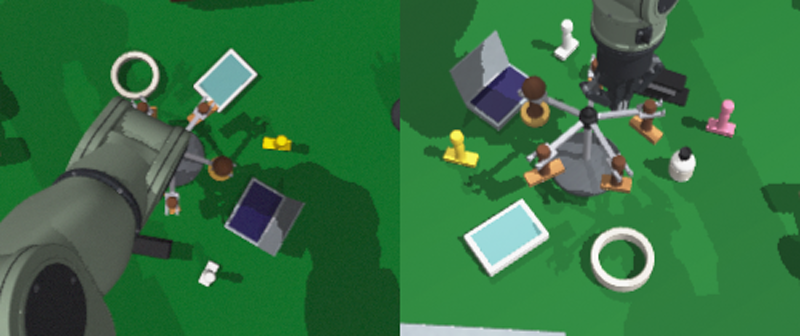

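```bash
python3 -m pendant '[[0,0.00267,0.00007,0,0.0524],[0,0.00267,0.00007,0,0.0524],[0,0.00267,0.00007,0,0.0524],[0,0.0022,0.00005,0,0.0436],[0,0.0018,0.00003,0,0.035],[0,0.0009,0.00001,0,0.0175],[0,0.0004,0,0,0.008],[0,0,0,0,0]]'
cat > c.py <<'E'
from m import *
s=robot.get_state();e=np.array(s['ee_pos'])-[.5625,.030,0];print(s['clock'],s['ee_pos'],s['force'],deg(e))
for n in('top','scene'):
    p=robot.read_camera(n);save(p,n+'5.png');x0=[.5625,.030,-124]
    o=blobs(p,x0);x,r=fit(p,o,x0);c=pad(p)[2];print(n,[k for k,_ in o],x,r,c,deg(c-np.r_[x[:2],0]))
    k=ray(p,o[0][1],.154);print('ball',deg(k-np.array([.5625,.03,0])))
E
python3 c.py
```

```text
clock: 13.05
ee_pos: [0.5455, 0.077, 0.1197]
orientation: [[0.941, 0.339, 0.0], [0.339, -0.941, -0.0], [-0.0, 0.0, -1.0]]
force: [-0.8, 0.6, 0.3]
opening: -0.0001
13.05 [0.5455 0.077  0.1197] [-0.7925  0.6404  0.274 ] 109.90625632704607
top [0, 1, 2, 4] [   0.5619    0.0294 -123.8019] [ 0.2  0.2 -1.5 -0.1  1.2 -0.1  0.1  0. ] [ 0.4563 -0.1258  0.014 ] -124.22503494927167
ball -123.85683495745599
scene [0, 1, 2, 3] [   0.5687    0.0294 -125.5113] [ 0.3  1.1 -0.9  0.7  1.2 -4.3 -0.6  2.9] [ 0.4576 -0.1265  0.014 ] -125.45736357033554
ball -123.21195208154327
```

```bash
python3 -m pendant '[[0,-0.004,0,0,0],[0,-0.006,0,0,0],[0,-0.004,0,0,0],[0,0,0,-0.015,0],[0,0,0,-0.03,0],[0,0,0,-0.04,0],[0,0,0,-0.045,0],[0,0,0,-0.03,0]]'
python3 -m pendant '[[0,-0.04,-0.04,0,0],[0,-0.04,-0.04,0,0],[0,-0.04,-0.04,0,0],[0,-0.04,-0.04,0,0],[0,-0.04,-0.04,0,0],[0,-0.04,-0.04,0,0],[0,0,0,0,0],[0,0,0,0,0]]'
python3 c.py; python3 - <<'E'
import cv2
a=cv2.imread('pics/top5.png')[120:330,170:420];b=cv2.imread('pics/scene5.png')[140:350,170:420]
cv2.imwrite('pics/c5.png',cv2.resize(cv2.hconcat([a,b]),(800,336),interpolation=cv2.INTER_CUBIC))
E
```

```text
clock: 14.15
ee_pos: [0.5324, 0.0719, 0.2826]
orientation: [[0.941, 0.338, 0.002], [0.338, -0.941, -0.0], [0.002, 0.001, -1.0]]
force: [0.3, -0.3, -1.5]
opening: 0.0
clock: 15.15
ee_pos: [0.2431, 0.2103, 0.2804]
orientation: [[0.941, 0.338, 0.001], [0.338, -0.941, 0.001], [0.001, -0.0, -1.0]]
force: [0.2, -0.1, 0.8]
opening: 0.0001
15.15 [0.2431 0.2103 0.2804] [ 0.2152 -0.0583  0.7972] 150.56223725882202
top [0, 1, 2, 3, 4] [   0.5625    0.0305 -123.5447] [-0.1 -0.2 -0.5  0.   0.6 -0.2  0.1  0.5 -0.1 -0.1] [ 0.4563 -0.126   0.014 ] -124.15448586936762
ball -123.85683495745599
scene [0, 1, 2, 3, 4] [   0.5678    0.0302 -124.2277] [ 0.1  0.8 -0.1  1.1  0.  -4.2 -0.2  1.9  0.2  0.8] [ 0.4573 -0.127   0.014 ] -125.1140284155017
ball -122.52120648075127
```

View pics/c5.png

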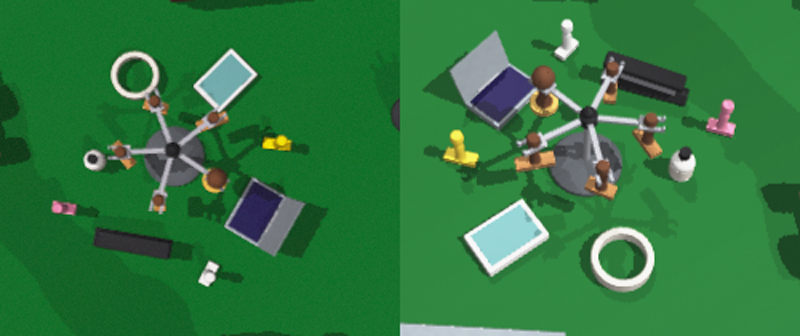

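The arm is clear, all five stamps are hanging, the seal points at the pad to within about 1°, and nothing else has moved.

```bash
python3 -c "
from rig import robot
print(robot.hand_in())"
```

```text
the job is handed in; nothing more can be done
None
```

The round seal's arm now points at the ink pad, and I handed the job in just after 15 s of the 42 s allowed. With the shut fingertips I pushed the bare bar of one of the slim-stamp arms about 174° clockwise along an arc. I then backed off, lifted the finger out and moved the arm away.

- **Aim:** with the arm withdrawn, the top camera put the seal's arm at −123.5° against −124.2° to the pad. The scene camera gave −124.2° against −125.1°. Both leave the arm under 1° short of dead on.
- **Disagreement:** the scene camera placed the rack's axis about 5 mm from the top camera's estimate and fitted less well. Its single-ball estimate, −122.5°, was also about 1.5° off. I relied on the top camera, which fitted all five knobs to within 0.6 px.
- **Stamps:** all five were hanging on their arms in the last picture.
- **Rest of the desk:** the ink pad measured within about 1 mm of its first position, and I saw no movement in the other nearby objects.
- **Force:** readings at the end of each move stayed around 2 N or less.

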